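Press a meter battery pack home in the bench checker and hold it there

TASK

Stand the flat battery pack upright on the bench on its contact edge (the thin edge with three brass contacts). Then push it down into the bay of the bench checker, its plated front face towards the front of the checker, behind the sprung steel lip and against the spring contacts until these are fully home. They push back, so finish while still holding the pack pressed home for the reading, and leave the vials, the jar and the loose cells where they are.

Things in the scene. Friction and masses are not known exactly. Their poses are not given: they have to be found in the camera images.
- pack: Battery pack: dark flat block, 14 mm thick (x), 62 wide (y), 76 tall (z), edges rounded 2 mm, about 130 g. Origin: middle of the contact edge, the 14 x 62 mm thin edge with three brass contacts; z points from there to the top edge, -x out of the front face. Starts on its back: front face up, origin 7 mm above the bench, z level and pointing away from the robot. Stands by itself on the contact edge.
- pack_top (a point): Middle of the pack's top edge, 76 mm from the contact edge; the faces are ribbed for the fingers just below it.
- pack_front (a point): Middle of the pack's front face, on a grey plate 46 x 30 mm; the brass contacts wrap 10 mm on to the front face, the back has neither plate nor brass.
- tester: Bench checker: grey and black console, 140 deep (x), 150 wide (y), fixed. Origin: centre of its underside; z up; front -x, towards the robot within 30 degrees; front foot ends at x = -65 mm. Its bay is an upright pocket along y, open at the top: back wall at x = -20, 52 mm high, its top 10 mm bevelled; end cheeks at y = -35 and 35, 49 high; from x = 20 a display hood rises to 72.
- bay (a point): Top of the unpressed spring contacts in the middle of the bay: x = -27, y = 0, z = 30 mm in the checker's frame. A pack that just touches them has its origin here; fully home it is 5 mm lower, upright, flat on the back wall, front face to -x, its upper 49 mm standing out of the bay.
- lip (a joint): Angle of the sprung steel lip in front of the bay, rad: 0 closed, grows as its top is pushed to -x, up to 0.5. 46 mm wide; its knee, 41 mm above the bench, is 11 mm from the back wall when closed; above that it flares forward to x = -42 at 62 mm height, so a pack lowered straight down, best 2 to 3 mm nearer the lip than home, opens it by itself. It presses the pack back with 2 to 3 N and then reads 0.13 to 0.35.
- contacts (a joint): How far the spring contacts are pressed down, m: 0 free, 0.005 at the bottom stop (fully home). The spring takes 4 N to start and 9 N at the stop; with the rubbing of the lip a push of 10 to 20 N brings the pack home. Let go, the pack is lifted again by about 5 mm.
- vial_0: Bystander: capped sample vial, 27 mm across, 56 tall; origin under its middle. Loose; to be left alone.
- vial_2: Bystander: capped sample vial, 27 mm across, 56 tall; origin under its middle. Loose; to be left alone.
- vial_3: Bystander: capped sample vial, 27 mm across, 56 tall; origin under its middle. Loose; to be left alone.
- stirbar_jar: Bystander: small jar with screw lid, 53 mm across, 48 tall; origin under its middle. Loose; to be left alone.
- battery_1: Bystander: single round cell, lying, 15 mm across, 50 long; origin under its middle. Loose; to be left alone.
- battery_2: Bystander: single round cell, lying, 15 mm across, 50 long; origin under its middle. Loose; to be left alone.
Things that resemble listed ones, but are neither listed nor needed, are in the scene too. Leave any purple look-alike of the pack alone.

How it is judged:
By the outcome, as a careful person would: the job done as asked, in the order asked, and still so for the second after the job is handed in, while the arm keeps its last pose, push and grip.
It also fails if it takes over 64 s, if anything falls off the work surface, if the arm or the gripper's body presses on something with over 40 N, if the wrist force passes 120 N, or if a joint passes its speed limit or range.

ROBOT

A 6-joint arm with a two-finger parallel gripper is mounted at the origin on a cart in front of the work surface, level with it; the furniture and walls round the work are solid. World frame = base frame: x ahead of the robot, y to its left, z up, the work surface at z = 0. Lengths are in m, angles in degrees, forces in N, time in s.
With the tool pointing down it reaches from about 0.375 to 0.9 m from the base axis. Payload 3.1 kg.
Tool frame: the origin (TCP) lies at the very end of the fingers, on their centre line; the grasp point (between the pads) lies 19 mm behind it; z points along the fingers, y is the line along which they close (so a half turn about z gives the same grasp; the last joint's range is limited). The gripper opens to 87 mm and grips with 3 to 60 N. Pads are 19 mm wide; open, the fingers measure 117 mm over their backs; the gripper's body (75 mm by 190 mm) begins 51 mm behind the grasp point.
Start: joints at [64.945, 30.224, 82.088, -0, 67.689, -10.227], TCP at [0.16, 0.604, 0.223] pointing down, gripper open.
Joint ranges: [-176.69, 176.69], [-43.24, 126.21], [12.49, 139.97], [-82, 262], [0, 151.66], [-163.58, 163.58]. Speed limits (degrees/s): [159.86, 159.86, 180, 180, 180, 180].

INTERFACE

Orientations are given as a 3x3 rotation matrix whose columns are the frame's x, y, z axes.
In Python, from rig import bot gives the robot as it stands.
- The arm moves only by the tool move_arm, never from a script. Its argument "increments" is a list of rows, each an object with "xyz": the shift along the tool's x, y, z in mm, a list of three; "roll": the turn about the tool's z in rad; "grip": the opening in per cent of the stroke, from 0 (shut) to 100 (fully open). A call has 1 to 5 rows; each row shifts and turns the commanded pose from where the row before left it, along the tool's axes as they then stand; what a row does not reach is not made up. A row lasts 1/12 s, in which the tool goes at most 41.7 mm and 7.16 degrees, less where a joint would pass 70% of its speed; a pose out of reach is approached as far as the arm can. A call is refused whole if a number of a shift passes 41.7 or a number of a turn 0.125, either way. A call with a gripper value outside its range is refused whole. The fingers move at their own pace and stop on an object; the grip force is fixed at half the most. Time passes only in rows, so rows that do not move let the fingers close. It gives the time, the measured TCP pose, the force, the opening and the grip force at its end, in the units of the state.
- bot.read_state(): the state, without advancing time (a new reading comes with each control period).
- bot.capture(name): name is "side" or "top" or "wrist"; returns (picture, depth): 480x640x3 uint8, red, green, blue; 480x640 float32, m along the optical axis (not along the pixel's ray), 0 where there is no reading.
- bot.camera_model(name): a dict with "intrinsics" (3x3 intrinsics, pixels), "D" ([k1, k2, p1, p2, k3] as OpenCV has them; the pictures are not rectified), "rvec" (rotation vector, rad) and "tvec" (3), from world to camera coordinates, as OpenCV has them; the wrist camera has in their place "tool_from_camera" (4x4, takes a point from camera to tool coordinates, whose origin is the TCP and whose axes are the flange's). Camera axes: x right, y down, z forward; pixel columns grow to the right and rows downward; lengths in m; the calibration is good to about 2 mm. A picture is of the moment at which its call begins: read the wrist's pose just before it. camera_model takes no time and is no camera call.
- bot.hand_in(): hands the job in; it is judged then, once.
Trained networks look in the newest picture that a camera, given by its name, has taken for a name from the list of things; names that differ only in an ending like _2 or _b are one class to them, and where a whole thing is asked for, a point or a joint stands for the part that bears it (a point fixed in the world has none). Each returns a list of dicts, best first, with "conf" (0 to 1); they miss things now and then, are a little off and sometimes report something else, mostly with a low value. They report only what shows in the picture. A call takes as long as a camera call. They do not tell look-alikes from the thing itself.
- bot.spot_in(label, camera): "at" ([x, y, z] in m, in the coordinates of the camera as it stood for that picture, good to about 4 mm: the middle of the surface that is visible of it).
- bot.trace(label, camera): "mask" (480x640 bool, what is visible of it).
The state is a dict: "time_s": time; "joint_positions": joint angles; "qvel": joint speeds; "tau": joint torques, N m; "position": TCP position; "tcp_rot": TCP orientation; "force": force on the tool from outside, world axes, zero at the start; "moment": the same for the moment, N m; "opening": opening from 0.0 (shut) to 1.0 (fully open); "grasp_force": force on a finger pad.
Only numpy, scipy, OpenCV 4.12 (cv2) and the standard library are available. Lean on these libraries where they do the work, as an engineer would, in place of code of your own. Each camera call takes 0.05 s, during which the arm holds its last target. There are 200 camera calls.

## Working session

There is one attempt and no reset: what is moved stays moved. The work goes in short steps, Python scripts to look and compute and a tool call to move; the robot and the scene stay as the last step left them, time stands still between calls to the robot, and variables do not carry over. Pictures are saved under pics/ and viewed, at most 10 in all, crops included, and the job is handed in when it is done.

Besides the shell and the picture viewer there is one more tool, called after ">>>" in YAML: its name, and indented under it one key for each argument. move_arm: Moves the arm, as the interface text tells. Its arguments: {"type":"object","properties":{"increments":{"type":"array"}},"required":["increments"]}

```bash
mkdir -p pics; cat > h.py <<'E'
import numpy as np, cv2
from rig import bot
def world_from_cam(name, st=None):
    m=bot.camera_model(name)
    if 'rvec' in m:
        R=cv2.Rodrigues(np.array(m['rvec'],float))[0]; T=np.eye(4)
        T[:3,:3]=R.T; T[:3,3]=-R.T@np.array(m['tvec'],float).ravel(); return T
    T=np.eye(4); T[:3,:3]=np.array(st['tcp_rot']); T[:3,3]=st['position']
    return T@np.array(m['tool_from_camera'])
def pts(name,depth,uv,st=None):
    m=bot.camera_model(name); K=np.array(m['intrinsics'],float); D=np.array(m['D'],float)
    uv=np.atleast_2d(np.array(uv,float)); n=cv2.undistortPoints(uv[:,None],K,D)[:,0]
    d=depth[uv[:,1].astype(int),uv[:,0].astype(int)]
    P=np.c_[n*d[:,None],d]; T=world_from_cam(name,st); return P@T[:3,:3].T+T[:3,3]
def maskpts(name,depth,mask,st=None):
    v,u=np.nonzero(mask&(depth>0)); return pts(name,depth,np.c_[u,v],st)
E
python3 - <<'E'
from h import *
st=bot.read_state();print(st['time_s'],st['position'],np.round(st['tcp_rot'],3).tolist(),st['opening'])
ims=[]
for c in ['side','top']:
    p,d=bot.capture(c); ims.append(p); np.save(c+'.npy',d); cv2.imwrite(f'pics/{c}0.png',p[...,::-1])
    T=world_from_cam(c)
    for l in ['pack','tester','vial_0','stirbar_jar','battery_1','lip']:
        for r in bot.spot_in(l,c)[:5]:
            print(c,l,round(r['conf'],2),np.round(T[:3,:3]@r['at']+T[:3,3],3))
E
```

```text
0.0 [0.15960629 0.60349362 0.22155434] [[-0.967, 0.256, -0.001], [0.256, 0.967, -0.002], [0.0, -0.002, -1.0]] 1.0033617004812032
side pack 0.96 [ 0.406 -0.357  0.014]
side pack 0.85 [ 0.571 -0.623  0.016]
side pack 0.23 [ 0.448 -0.575  0.04 ]
side tester 0.93 [ 0.611 -0.245  0.048]
side vial_0 0.94 [ 0.408 -0.519  0.038]
side vial_0 0.82 [ 0.447 -0.578  0.039]
side vial_0 0.66 [ 0.357 -0.541  0.038]
side vial_0 0.53 [ 0.578 -0.251  0.039]
side stirbar_jar 0.81 [ 0.556 -0.475  0.044]
side stirbar_jar 0.66 [ 0.578 -0.251  0.037]
side battery_1 0.96 [ 0.479 -0.176  0.014]
side battery_1 0.71 [ 0.58  -0.255  0.036]
side battery_1 0.62 [ 0.431 -0.156  0.015]
side lip 0.8 [ 0.579 -0.251  0.038]
top pack 0.96 [ 0.572 -0.635  0.012]
top pack 0.57 [ 0.407 -0.352  0.013]
top pack 0.2 [ 0.363 -0.547  0.058]
top pack 0.18 [ 0.485 -0.177  0.013]
top tester 0.57 [ 0.62  -0.267  0.057]
top vial_0 0.55 [ 0.448 -0.576  0.051]
top vial_0 0.54 [ 0.408 -0.52   0.056]
top stirbar_jar 0.78 [ 0.559 -0.489  0.047]
top stirbar_jar 0.34 [ 0.618 -0.268  0.051]
top battery_1 0.83 [ 0.437 -0.161  0.011]
top battery_1 0.57 [ 0.486 -0.176  0.012]
top lip 0.61 [ 0.578 -0.249  0.051]
```

```bash
python3 -c "
import cv2;a=cv2.imread('pics/top0.png');print(a.shape)"
```

```text
(480, 640, 3)
```

View pics/top0.png

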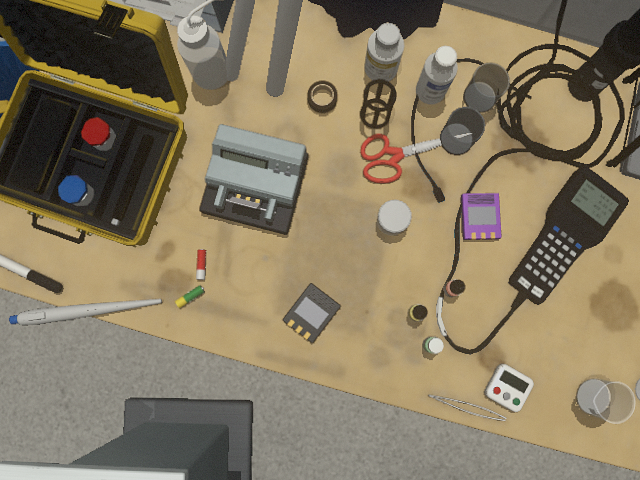

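View pics/side0.png

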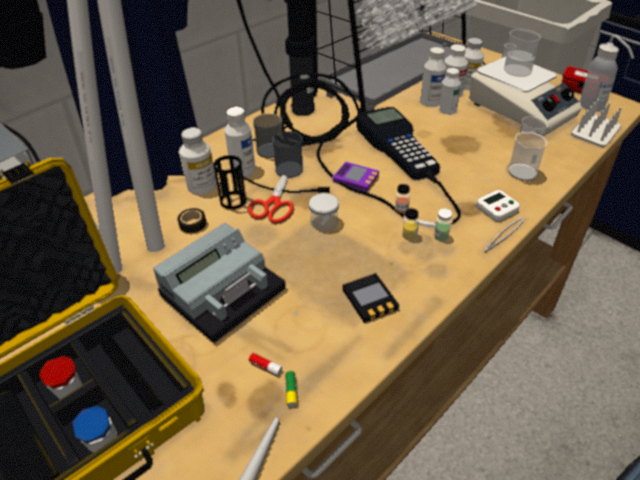

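The dark pack is at top (312,313) and side (371,297). The only look-alike is the purple pack at top (481,216) and side (356,176), so I choose the dark one with brass at its lower-left edge. The checker is at top (255,180). I'll check the choice in a crop and measure both.

```bash
python3 - <<'E'
from h import *
p=cv2.imread('pics/top0.png')
cv2.imwrite('pics/crop1.png',np.hstack([cv2.resize(p[265:365,260:360],(400,400),interpolation=2),cv2.resize(p[115:245,190:320],(400,400),interpolation=2)]))
for c in ['top','side']:
    d=np.load(c+'.npy')
    if c=='side': pass
    rs=bot.trace('pack',c)
    for r in rs[:3]:
        P=maskpts(c,d,r['mask']); 
        if len(P)<50: continue
        print(c,'pack',round(r['conf'],2),np.round(np.median(P,0),4),cv2.minAreaRect((P[P[:,2]>0.006][:,:2]*1000).astype(np.float32)), np.percentile(P[:,2],[5,50,95]).round(4))
    for r in bot.trace('tester',c)[:1]:
        P=maskpts(c,d,r['mask']); 
        print(c,'tester',cv2.minAreaRect((P[P[:,2]>0.004][:,:2]*1000).astype(np.float32)), np.percentile(P[:,2],[5,50,95,99]).round(4))
        H=P[P[:,2]>0.060]; print('hood',cv2.minAreaRect((H[:,:2]*1000).astype(np.float32)))
E
```

```text
top pack 0.82 [ 0.4082 -0.3581  0.0127] ((407.64752197265625, -358.0440673828125), (62.14542007446289, 76.26966857910156), 53.49127197265625) [0.0098 0.0127 0.0155]
top pack 0.72 [ 0.5692 -0.6318  0.0126] ((569.8587036132812, -633.5606689453125), (76.88803100585938, 63.06453323364258), 2.3362162113189697) [0.0083 0.0126 0.0156]
top tester ((619.2166137695312, -260.3309326171875), (150.36544799804688, 141.01705932617188), 76.18587493896484) [0.0184 0.0502 0.068  0.071 ]
hood ((628.9959716796875, -263.10125732421875), (144.73410034179688, 118.81910705566406), 77.05422973632812)
side pack 0.81 [ 0.4056 -0.3533  0.014 ] ((408.82147216796875, -357.856201171875), (63.56361770629883, 77.89680480957031), 53.67832565307617) [0.0026 0.014  0.0161]
side pack 0.66 [ 0.5667 -0.6277  0.013 ] ((570.3460693359375, -633.5354614257812), (77.431640625, 67.94309997558594), 2.684462547302246) [0.0054 0.013  0.0151]
side tester ((619.2694702148438, -258.9336242675781), (148.9579315185547, 142.76670837402344), 76.4123764038086) [0.0144 0.0497 0.0682 0.0719]
hood ((629.4981079101562, -262.3004150390625), (144.2718048095703, 120.93355560302734), 76.6786880493164)
```

View pics/crop1.png

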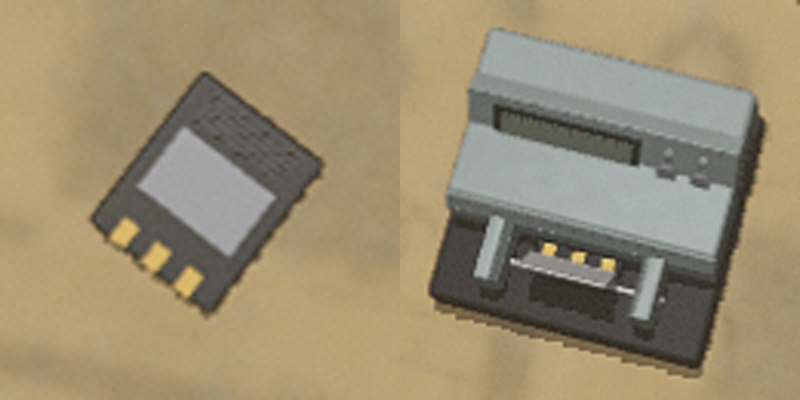

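The crop confirms the dark pack: grey plate and three brass contacts at its lower-left (110–190, 235–285), ribs at the upper right. The checker's front, with lip and cheeks, faces down in the image. Moving around to the pack.

>>> move_arm:
  increments:
    - {"xyz": [-31, -25, 0], "roll": 0, "grip": 100}
    - {"xyz": [-31, -25, 0], "roll": 0, "grip": 100}
    - {"xyz": [-31, -25, 0], "roll": 0, "grip": 100}
    - {"xyz": [-31, -25, 0], "roll": 0, "grip": 100}
    - {"xyz": [-31, -25, 0], "roll": 0, "grip": 100}

```text
time_s: 1.32
position: [0.2784, 0.4423, 0.2227]
tcp_rot: [[-0.967, 0.255, 0.0], [0.255, 0.967, 0.0], [-0.0, 0.0, -1.0]]
force: [0.7, -1.1, -0.0]
opening: 0.999
grasp_force: 0.0
```

>>> move_arm:
  increments:
    - {"xyz": [-31, -25, 0], "roll": 0, "grip": 100}
    - {"xyz": [-31, -25, 0], "roll": 0, "grip": 100}
    - {"xyz": [-31, -25, 0], "roll": 0, "grip": 100}
    - {"xyz": [-31, -25, 0], "roll": 0, "grip": 100}
    - {"xyz": [-31, -25, 0], "roll": 0, "grip": 100}

```text
time_s: 1.73
position: [0.3966, 0.2815, 0.2229]
tcp_rot: [[-0.967, 0.256, 0.001], [0.256, 0.967, 0.0], [-0.001, 0.001, -1.0]]
force: [-0.9, 0.1, -0.3]
opening: 1.001
grasp_force: 0.0
```

>>> move_arm:
  increments:
    - {"xyz": [-31, -25, 0], "roll": 0, "grip": 100}
    - {"xyz": [-31, -25, 0], "roll": 0, "grip": 100}
    - {"xyz": [-10, -39, 0], "roll": 0, "grip": 100}
    - {"xyz": [-10, -39, 0], "roll": 0, "grip": 100}
    - {"xyz": [-10, -39, 0], "roll": 0, "grip": 100}

```text
time_s: 2.15
position: [0.442, 0.0963, 0.2227]
tcp_rot: [[-0.967, 0.256, 0.001], [0.256, 0.967, -0.0], [-0.001, 0.0, -1.0]]
force: [0.4, -0.0, 0.5]
opening: 0.998
grasp_force: 0.0
```

>>> move_arm:
  increments:
    - {"xyz": [-10, -39, 0], "roll": 0, "grip": 100}
    - {"xyz": [-10, -39, 0], "roll": 0, "grip": 100}
    - {"xyz": [-10, -39, 0], "roll": 0, "grip": 100}
    - {"xyz": [-10, -39, 0], "roll": 0, "grip": 100}
    - {"xyz": [-10, -39, 0], "roll": 0, "grip": 100}

```text
time_s: 2.57
position: [0.44, -0.1051, 0.2229]
tcp_rot: [[-0.967, 0.256, 0.001], [0.256, 0.967, -0.0], [-0.001, -0.0, -1.0]]
force: [-0.2, 0.1, 0.3]
opening: 0.999
grasp_force: 0.0
```

>>> move_arm:
  increments:
    - {"xyz": [-9, -37.5, 0], "roll": 0, "grip": 100}
    - {"xyz": [-9, -37.5, 0], "roll": 0, "grip": 100}
    - {"xyz": [-9, -37.5, 0], "roll": 0, "grip": 100}
    - {"xyz": [-9, -37.5, 0], "roll": 0, "grip": 100}
    - {"xyz": [-8, -37.5, 0], "roll": 0, "grip": 100}

```text
time_s: 2.98
position: [0.4345, -0.2978, 0.2228]
tcp_rot: [[-0.967, 0.256, 0.001], [0.256, 0.967, -0.0], [-0.001, -0.0, -1.0]]
force: [0.2, -0.3, -0.2]
opening: 1.0
grasp_force: 0.0
```

>>> move_arm:
  increments:
    - {"xyz": [-8, -37.5, 0], "roll": 0, "grip": 100}
    - {"xyz": [-8, -37.5, 0], "roll": 0.1, "grip": 100}
    - {"xyz": [0, 0, 20], "roll": 0.1, "grip": 100}
    - {"xyz": [0, 0, 20], "roll": 0.1, "grip": 100}
    - {"xyz": [0, 0, 20], "roll": 0.08, "grip": 100}

```text
time_s: 3.4
position: [0.4309, -0.3736, 0.1621]
tcp_rot: [[-0.799, 0.601, 0.001], [0.601, 0.799, -0.001], [-0.001, -0.0, -1.0]]
force: [0.5, 0.4, -0.6]
opening: 0.998
grasp_force: 0.0
```

```bash
cat > w.py <<'E'
from h import *
import sys
st=bot.read_state(); p,d=bot.capture('wrist'); cv2.imwrite(f'pics/{sys.argv[1]}.png',p[...,::-1])
np.save('wrist.npy',d)
print(st['time_s'],np.round(st['position'],4),np.round(st['tcp_rot'],3).tolist(),np.round(st['joint_positions'],1))
for l in sys.argv[2:]:
    for r in bot.trace(l,'wrist')[:2]:
        P=maskpts('wrist',d,r['mask'],st)
        if len(P)<50: continue
        Q=P[(P[:,2]>.006)][:,:2]*1000
        print(l,round(r['conf'],2),np.round(np.median(P,0),4),np.percentile(P[:,2],[5,50,95]).round(4))
        if len(Q)>50: print(cv2.minAreaRect(Q.astype(np.float32)))
E
python3 w.py w1 pack
```

```text
3.4 [ 0.4309 -0.3736  0.1621] [[-0.799, 0.601, 0.001], [0.601, 0.799, -0.001], [-0.001, -0.0, -1.0]] [ -52.2   30.4   93.5    0.    55.9 -105.2]
pack 0.96 [ 0.4076 -0.3573  0.0149] [0.0135 0.0149 0.0161]
((409.1124572753906, -358.2900085449219), (61.47034454345703, 76.95997619628906), 53.65767288208008)
```

View pics/w1.png

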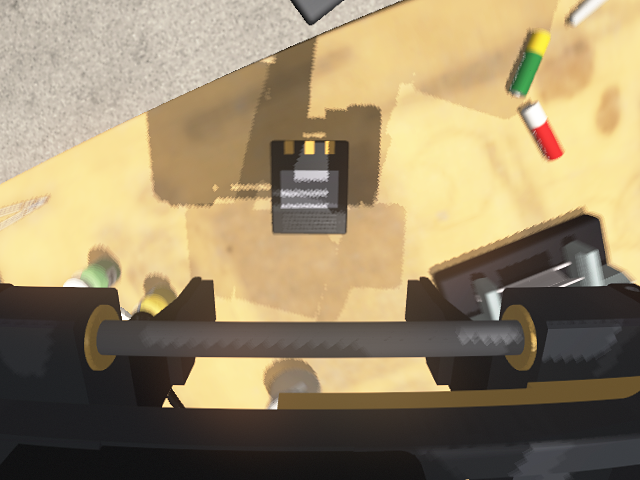

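>>> move_arm:
  increments:
    - {"xyz": [0, 0, 35], "roll": 0, "grip": 100}
    - {"xyz": [0, 0, 35], "roll": 0, "grip": 100}
    - {"xyz": [0, 0, 35], "roll": 0, "grip": 100}
    - {"xyz": [0, 0, 30], "roll": 0, "grip": 100}
    - {"xyz": [0, -1, 16], "roll": 0, "grip": 80}

```text
time_s: 3.92
position: [0.4301, -0.3721, 0.0095]
tcp_rot: [[-0.805, 0.594, -0.002], [0.594, 0.805, 0.002], [0.003, 0.001, -1.0]]
force: [0.1, 0.6, -0.5]
opening: 0.974
grasp_force: 0.0
```

>>> move_arm:
  increments:
    - {"xyz": [0, 0, 4], "roll": 0, "grip": 74}
    - {"xyz": [0, 0, 0], "roll": 0, "grip": 74}
    - {"xyz": [0, 0, 0], "roll": 0, "grip": 71}
    - {"xyz": [0, 0, 0], "roll": 0, "grip": 71}
    - {"xyz": [0, 0, 0], "roll": 0, "grip": 71}

```text
time_s: 4.33
position: [0.4315, -0.3743, 0.0094]
tcp_rot: [[-0.803, 0.596, 0.002], [0.596, 0.803, -0.003], [-0.004, -0.001, -1.0]]
force: [-1.2, -1.7, 1.3]
opening: 0.724
grasp_force: 0.7
```

>>> move_arm:
  increments:
    - {"xyz": [0, 0, 0], "roll": 0, "grip": 70}
    - {"xyz": [0, 0, 0], "roll": 0, "grip": 70}
    - {"xyz": [0, 0, 0], "roll": 0, "grip": 70}

```text
time_s: 4.58
position: [0.4313, -0.3744, 0.0092]
tcp_rot: [[-0.803, 0.596, 0.002], [0.596, 0.803, -0.003], [-0.004, -0.001, -1.0]]
force: [-0.8, -1.4, 7.3]
opening: 0.708
grasp_force: 22.9
```

>>> move_arm:
  increments:
    - {"xyz": [0, 0, 0], "roll": 0, "grip": 78}
    - {"xyz": [0, 0, 0], "roll": 0, "grip": 78}
    - {"xyz": [0, 0, 3], "roll": 0, "grip": 78}
    - {"xyz": [0, 0, 3], "roll": 0, "grip": 78}
    - {"xyz": [0, 0, 0], "roll": 0, "grip": 78}

```text
time_s: 5.0
position: [0.43, -0.3723, 0.0007]
tcp_rot: [[-0.803, 0.596, -0.001], [0.596, 0.803, 0.002], [0.002, 0.001, -1.0]]
force: [1.3, -0.8, -0.2]
opening: 0.779
grasp_force: 0.0
```

>>> move_arm:
  increments:
    - {"xyz": [0, 0, -1.5], "roll": 0, "grip": 71}
    - {"xyz": [0, 0, 0], "roll": 0, "grip": 71}
    - {"xyz": [0, 0, 0], "roll": 0, "grip": 71}
    - {"xyz": [0, 0, 0], "roll": 0, "grip": 71}

```text
time_s: 5.33
position: [0.4305, -0.3732, 0.0031]
tcp_rot: [[-0.803, 0.596, 0.0], [0.596, 0.803, -0.0], [-0.0, -0.0, -1.0]]
force: [0.2, 0.7, -0.2]
opening: 0.716
grasp_force: 2.2
```

>>> move_arm:
  increments:
    - {"xyz": [0, 0, 0], "roll": 0, "grip": 70.5}
    - {"xyz": [0, 0, 0], "roll": 0, "grip": 70.5}
    - {"xyz": [0, 0, 0], "roll": 0, "grip": 70.5}

```text
time_s: 5.58
position: [0.4305, -0.3731, 0.0031]
tcp_rot: [[-0.803, 0.596, 0.0], [0.596, 0.803, -0.0], [-0.0, -0.0, -1.0]]
force: [-0.7, -0.7, -1.5]
opening: 0.71
grasp_force: 18.9
```

```bash
python3 w.py w2 pack
```

```text
5.5833 [ 0.4305 -0.3731  0.0031] [[-0.803, 0.596, 0.0], [0.596, 0.803, -0.0], [-0.0, -0.0, -1.0]] [ -52.1   44.9   98.2   -0.    36.8 -105.5]
pack 0.78 [ 0.4041 -0.3539  0.0149] [0.0136 0.0149 0.016 ]
((406.9552307128906, -355.77777099609375), (62.19096755981445, 70.56161499023438), 54.11345291137695)
```

>>> move_arm:
  increments:
    - {"xyz": [0, 0, 0], "roll": 0, "grip": 70.9}
    - {"xyz": [1.5, 0, -8.5], "roll": 0, "grip": 70.9}
    - {"xyz": [2.5, 0, -8.5], "roll": 0, "grip": 70.9}
    - {"xyz": [4, 0, -8], "roll": 0, "grip": 70.9}
    - {"xyz": [4, 0, -7.5], "roll": 0, "grip": 70.9}

```text
time_s: 6.1
position: [0.4206, -0.3657, 0.0367]
tcp_rot: [[-0.803, 0.596, 0.0], [0.596, 0.803, -0.0], [-0.001, -0.0, -1.0]]
force: [0.1, 0.8, -1.6]
opening: 0.711
grasp_force: 10.2
```

>>> move_arm:
  increments:
    - {"xyz": [0, 0, 0], "roll": 0, "grip": 70.9}

```text
time_s: 6.18
position: [0.4205, -0.3656, 0.0375]
tcp_rot: [[-0.803, 0.596, 0.001], [0.596, 0.803, -0.001], [-0.001, -0.0, -1.0]]
force: [-0.6, -0.0, -1.5]
opening: 0.711
grasp_force: 10.2
```

```bash
cat > s.py <<'E'
from h import *
import sys
p,d=bot.capture('side'); cv2.imwrite(f'pics/{sys.argv[1]}.png',cv2.resize(p[190:360,290:500,::-1],(735,595),interpolation=2))
p,d=bot.capture('wrist'); st=bot.read_state()
for r in bot.trace('pack','wrist')[:1]:
    P=maskpts('wrist',d,r['mask'],st); R=np.array(st['tcp_rot']); Q=(P-st['position'])@R
    n=np.linalg.svd(P-P.mean(0))[2] if len(P)<3000 else np.linalg.svd((P-P.mean(0))[::10],full_matrices=False)[2]
    print(len(P),'normal',n[2].round(2),'tool-frame x,y,z pct',np.percentile(Q*1000,[2,50,98],axis=0).round(0).tolist())
print(st['force'],st['grasp_force'],st['opening'])
E
python3 s.py s1
```

```text
24989 normal [-0.02  0.01  1.  ] tool-frame x,y,z pct [[-3.0, -29.0, -13.0], [33.0, -0.0, -12.0], [64.0, 29.0, -10.0]]
[-0.66966448  0.9892022  -1.51111998] 10.198118090629578 0.7132969182857043
```

View pics/s1.png

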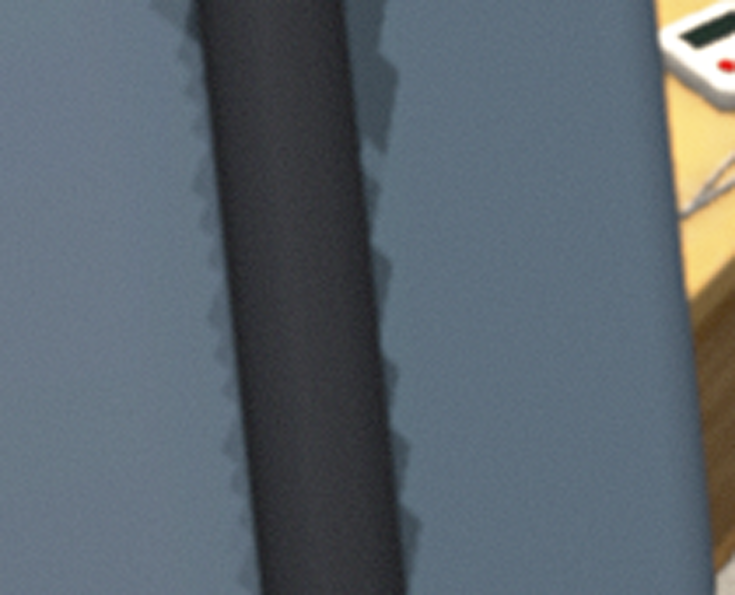

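The side view is blocked by the arm, and the wrist depth shows the pack held level (top face horizontal). I'll raise it and loosen gradually so it swings down under gravity.

>>> move_arm:
  increments:
    - {"xyz": [0, 0, -10], "roll": 0, "grip": 70.9}
    - {"xyz": [0, 0, -10], "roll": 0, "grip": 70.9}
    - {"xyz": [0, 0, -10], "roll": 0, "grip": 70.9}
    - {"xyz": [0, 0, 0], "roll": 0, "grip": 71}
    - {"xyz": [0, 0, 0], "roll": 0, "grip": 71}

```text
time_s: 6.75
position: [0.4214, -0.3666, 0.0667]
tcp_rot: [[-0.803, 0.596, 0.002], [0.596, 0.803, -0.002], [-0.002, -0.001, -1.0]]
force: [0.0, 0.2, -0.9]
opening: 0.711
grasp_force: 8.1
```

```bash
sed -i '/side/d' s.py; python3 s.py
```

```text
24861 normal [-0.02  0.01  1.  ] tool-frame x,y,z pct [[-3.0, -29.0, -13.0], [33.0, -0.0, -11.0], [64.0, 29.0, -9.0]]
[ 0.41302102 -0.27463679 -2.42136476] 8.032047897577286 0.712657782264428
```

>>> move_arm:
  increments:
    - {"xyz": [0, 0, 0], "roll": 0, "grip": 71.08}
    - {"xyz": [0, 0, 0], "roll": 0, "grip": 71.08}
    - {"xyz": [0, 0, 0], "roll": 0, "grip": 71.08}

```text
time_s: 7.1
position: [0.4206, -0.3656, 0.0651]
tcp_rot: [[-0.803, 0.596, -0.001], [0.596, 0.803, 0.001], [0.001, 0.0, -1.0]]
force: [-0.5, -0.1, -1.0]
opening: 0.713
grasp_force: 6.5
```

```bash
python3 s.py
```

```text
24891 normal [-0.02  0.02  1.  ] tool-frame x,y,z pct [[-3.0, -29.0, -13.0], [33.0, -0.0, -11.0], [64.0, 29.0, -9.0]]
[ 0.07940273 -0.24125646 -1.50269329] 6.457969397306442 0.7143449229866479
```

>>> move_arm:
  increments:
    - {"xyz": [0, 0, 0], "roll": 0, "grip": 71.2}
    - {"xyz": [0, 0, 0], "roll": 0, "grip": 71.2}
    - {"xyz": [0, 0, 0], "roll": 0, "grip": 71.2}

```text
time_s: 7.45
position: [0.4209, -0.3659, 0.0655]
tcp_rot: [[-0.803, 0.596, 0.0], [0.596, 0.803, 0.0], [-0.0, 0.0, -1.0]]
force: [0.0, 0.7, -1.1]
opening: 0.71
grasp_force: 1.3
```

```bash
python3 s.py
```

```text
11787 normal [-0.77  0.58  0.28] tool-frame x,y,z pct [[-4.0, -28.0, -12.0], [7.0, 0.0, 11.0], [19.0, 29.0, 57.0]]
[-0.59642531  0.31082941 -1.29227713] 1.3734223321080208 0.7070328330627706
```

The pack has swung to about 16° from vertical. I'll lower it to the bench and draw the top over the contact edge.

>>> move_arm:
  increments:
    - {"xyz": [0, 0, 0], "roll": 0, "grip": 71.15}
    - {"xyz": [0, 0, 3], "roll": 0, "grip": 71.15}
    - {"xyz": [0, 0, 2], "roll": 0, "grip": 71.15}
    - {"xyz": [0, 0, 0], "roll": 0, "grip": 71.15}

```text
time_s: 7.88
position: [0.4214, -0.3664, 0.0608]
tcp_rot: [[-0.803, 0.596, 0.001], [0.596, 0.803, -0.001], [-0.002, -0.0, -1.0]]
force: [1.4, 1.3, 1.0]
opening: 0.711
grasp_force: 2.6
```

```bash
python3 s.py
```

```text
11924 normal [-0.77  0.58  0.28] tool-frame x,y,z pct [[-2.0, -29.0, -16.0], [7.0, 0.0, 9.0], [20.0, 29.0, 53.0]]
[0.71708155 0.24752496 2.46607669] 2.6168984547257423 0.7102952865273464
```

>>> move_arm:
  increments:
    - {"xyz": [4, 0, -0.5], "roll": 0, "grip": 71.15}
    - {"xyz": [4, 0, 0], "roll": 0, "grip": 71.15}
    - {"xyz": [4, 0, 0], "roll": 0, "grip": 71.15}
    - {"xyz": [4, 0, 0], "roll": 0, "grip": 71.15}
    - {"xyz": [2, 0, 0], "roll": 0, "grip": 71.15}

```text
time_s: 8.4
position: [0.4051, -0.3541, 0.0606]
tcp_rot: [[-0.803, 0.596, -0.002], [0.596, 0.803, 0.002], [0.002, 0.0, -1.0]]
force: [0.2, -0.2, -0.9]
opening: 0.713
grasp_force: 2.2
```

```bash
python3 s.py
```

```text
8294 normal [ 0.81 -0.59  0.02] tool-frame x,y,z pct [[-2.0, -29.0, -17.0], [1.0, 0.0, 6.0], [2.0, 29.0, 57.0]]
[-0.07695282  0.84215983  0.06352467] 2.246599830687046 0.7110556522235714
```

Upright and on the bench. Release, rise, turn 90° and check it stands by itself.

>>> move_arm:
  increments:
    - {"xyz": [0, 0, 0], "roll": 0, "grip": 74}
    - {"xyz": [0, 0, 0], "roll": 0, "grip": 78}
    - {"xyz": [0, 0, 0], "roll": 0, "grip": 82}
    - {"xyz": [0, 0, -20], "roll": 0, "grip": 85}
    - {"xyz": [0, 0, -25], "roll": 0, "grip": 85}

```text
time_s: 8.92
position: [0.4054, -0.3539, 0.1048]
tcp_rot: [[-0.803, 0.596, -0.003], [0.596, 0.803, 0.004], [0.005, 0.001, -1.0]]
force: [-0.9, -0.4, -0.1]
opening: 0.836
grasp_force: 0.0
```

```bash
python3 s.py
```

```text
1652 normal [-0.02  0.26  0.96] tool-frame x,y,z pct [[21.0, 170.0, 89.0], [43.0, 185.0, 92.0], [64.0, 204.0, 105.0]]
[ 0.75734858 -0.10647632  2.95165321] 0.0 0.8419701686341917
```

>>> move_arm:
  increments:
    - {"xyz": [0, 0, -25], "roll": 0.12, "grip": 85}
    - {"xyz": [0, 0, -15], "roll": 0.12, "grip": 85}
    - {"xyz": [0, 0, 0], "roll": 0.12, "grip": 85}
    - {"xyz": [0, 0, 0], "roll": 0.12, "grip": 85}
    - {"xyz": [0, 0, 0], "roll": 0.12, "grip": 85}

```text
time_s: 9.43
position: [0.4064, -0.3552, 0.146]
tcp_rot: [[-0.32, 0.947, 0.0], [0.947, 0.32, -0.0], [-0.0, 0.0, -1.0]]
force: [-0.1, -0.1, -0.3]
opening: 0.85
grasp_force: 0.0
```

>>> move_arm:
  increments:
    - {"xyz": [0, 0, 0], "roll": 0.12, "grip": 85}
    - {"xyz": [0, 0, 0], "roll": 0.12, "grip": 85}
    - {"xyz": [0, 0, 0], "roll": 0.12, "grip": 85}
    - {"xyz": [0, 0, 0], "roll": 0.12, "grip": 85}
    - {"xyz": [0, 0, 0], "roll": 0.12, "grip": 85}

```text
time_s: 9.85
position: [0.4062, -0.3549, 0.1454]
tcp_rot: [[0.271, 0.963, -0.0], [0.963, -0.27, 0.001], [0.0, -0.001, -1.0]]
force: [0.2, -1.5, -0.6]
opening: 0.854
grasp_force: 0.0
```

>>> move_arm:
  increments:
    - {"xyz": [0, 0, 0], "roll": 0.12, "grip": 80}
    - {"xyz": [0, 0, 0], "roll": 0.12, "grip": 70}
    - {"xyz": [0, 0, 0], "roll": 0.12, "grip": 60}
    - {"xyz": [0, 0, 0], "roll": 0.01, "grip": 60}

```text
time_s: 10.18
position: [0.4063, -0.355, 0.1455]
tcp_rot: [[0.598, 0.802, -0.0], [0.802, -0.598, 0.001], [0.0, -0.001, -1.0]]
force: [-0.3, 0.8, 0.1]
opening: 0.665
grasp_force: 0.0
```

```bash
python3 w.py w3 pack; python3 s.py; python3 - <<'E'
from h import *
p,d=bot.capture('top'); cv2.imwrite('pics/t1.png',p[...,::-1])
a=cv2.imread('pics/w3.png'); cv2.imwrite('pics/m3.png',np.hstack([cv2.resize(a,(400,300)),cv2.resize(p[200:380,220:460,::-1],(400,300))]))
E
```

```text
10.1833 [ 0.4063 -0.355   0.1455] [[0.598, 0.802, -0.0], [0.802, -0.598, 0.001], [0.0, -0.001, -1.0]] [-53.   29.9  98.7   0.   51.5 -16.3]
pack 0.84 [ 0.4136 -0.3517  0.0764] [0.0201 0.0764 0.0777]
((409.788330078125, -356.91595458984375), (62.17323303222656, 15.270273208618164), 53.35536575317383)
2521 normal [-0.8   0.6   0.01] tool-frame x,y,z pct [[-28.0, -3.0, 68.0], [7.0, 4.0, 69.0], [31.0, 11.0, 132.0]]
[0.17472099 0.53144633 0.2158985 ] 0.0 0.6136448217459987
```

View pics/m3.png

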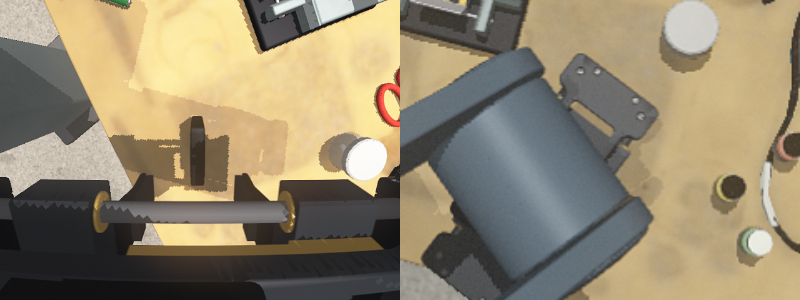

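Left panel: the pack stands upright on its own at (197,150), between the fingers. The wrist depth puts its top at 76 mm. Regripping across the thickness.

>>> move_arm:
  increments:
    - {"xyz": [0.5, 4, 0], "roll": 0, "grip": 60}
    - {"xyz": [0, 0, 30], "roll": 0, "grip": 60}
    - {"xyz": [0, 0, 30], "roll": 0, "grip": 60}
    - {"xyz": [0, 0, 20], "roll": 0, "grip": 50}
    - {"xyz": [0, 0, 11], "roll": 0, "grip": 35}

```text
time_s: 10.85
position: [0.4093, -0.3562, 0.0528]
tcp_rot: [[0.595, 0.804, -0.002], [0.804, -0.595, 0.003], [0.001, -0.003, -1.0]]
force: [0.7, 1.2, -0.9]
opening: 0.52
grasp_force: 0.0
```

>>> move_arm:
  increments:
    - {"xyz": [0, 0, 0], "roll": 0, "grip": 25}
    - {"xyz": [0, 0, 0], "roll": 0, "grip": 20}
    - {"xyz": [0, 0, 0], "roll": 0, "grip": 18}
    - {"xyz": [0, 0, 0], "roll": 0, "grip": 16}
    - {"xyz": [0, 0, 0], "roll": 0, "grip": 14}

```text
time_s: 11.27
position: [0.4105, -0.3579, 0.0563]
tcp_rot: [[0.595, 0.803, 0.002], [0.803, -0.595, -0.002], [-0.001, 0.003, -1.0]]
force: [-0.5, -0.4, -1.0]
opening: 0.179
grasp_force: 0.0
```

>>> move_arm:
  increments:
    - {"xyz": [0, 0, 0], "roll": 0, "grip": 14}
    - {"xyz": [0, 0, 0], "roll": 0, "grip": 10}
    - {"xyz": [0, 0, 0], "roll": 0, "grip": 10}
    - {"xyz": [0, 0, 0], "roll": 0, "grip": 10}

```text
time_s: 11.6
position: [0.4099, -0.3573, 0.0561]
tcp_rot: [[0.595, 0.803, 0.0], [0.803, -0.595, -0.001], [-0.0, 0.001, -1.0]]
force: [-1.6, 0.5, 6.2]
opening: 0.161
grasp_force: 29.9
```

>>> move_arm:
  increments:
    - {"xyz": [0, 0, -20], "roll": 0, "grip": 10}
    - {"xyz": [0, 0, -35], "roll": 0, "grip": 10}
    - {"xyz": [0, 0, -35], "roll": -0.1, "grip": 10}
    - {"xyz": [0, 0, 0], "roll": -0.1, "grip": 10}
    - {"xyz": [0, 0, 0], "roll": -0.1, "grip": 10}

```text
time_s: 12.02
position: [0.4111, -0.3585, 0.1477]
tcp_rot: [[0.327, 0.945, 0.004], [0.945, -0.327, -0.005], [-0.003, 0.005, -1.0]]
force: [0.2, 0.3, -2.2]
opening: 0.156
grasp_force: 29.9
```

>>> move_arm:
  increments:
    - {"xyz": [0, 0, 0], "roll": -0.097, "grip": 10}
    - {"xyz": [36, 17, 0], "roll": 0, "grip": 10}
    - {"xyz": [36, 17, 0], "roll": 0, "grip": 10}
    - {"xyz": [36, 17, 0], "roll": 0, "grip": 10}
    - {"xyz": [36, 17, 0], "roll": 0, "grip": 10}

```text
time_s: 12.43
position: [0.5108, -0.2323, 0.145]
tcp_rot: [[0.24, 0.971, -0.0], [0.971, -0.24, 0.0], [0.0, -0.0, -1.0]]
force: [0.5, -0.5, -1.2]
opening: 0.156
grasp_force: 29.9
```

>>> move_arm:
  increments:
    - {"xyz": [0, 0, 0], "roll": 0, "grip": 10}
    - {"xyz": [0, 0, 0], "roll": 0, "grip": 10}

```text
time_s: 12.6
position: [0.5112, -0.2313, 0.1449]
tcp_rot: [[0.234, 0.972, -0.0], [0.972, -0.234, 0.0], [0.0, -0.0, -1.0]]
force: [-0.1, -0.8, -0.9]
opening: 0.161
grasp_force: 29.9
```

```bash
python3 w.py w4 pack tester; python3 s.py; python3 - <<'E'
from h import *
p,d=bot.capture('side'); q,e=bot.capture('top');print(q.shape)
np.save('side2.npy',d);np.save('top2.npy',e)
a=cv2.imread('pics/w4.png'); cv2.imwrite('pics/m4.png',np.hstack([cv2.resize(a,(400,300)),cv2.resize(p[190:370,140:380,::-1],(400,300))]))
E
```

```text
12.6 [ 0.5112 -0.2313  0.1449] [[0.234, 0.972, -0.0], [0.972, -0.234, 0.0], [0.0, -0.0, -1.0]] [-35.8  31.3  95.6  -0.   53.1 -22.2]
pack 0.67 [ 0.5151 -0.2135  0.1651] [0.1124 0.1651 0.1663]
((512.2517700195312, -230.10763549804688), (64.0517807006836, 15.140360832214355), 77.00732421875)
tester 0.87 [ 0.6279 -0.2395  0.0528] [0.0218 0.0528 0.0703]
((622.2574462890625, -249.04994201660156), (127.21515655517578, 139.02662658691406), 76.1365737915039)
tester 0.2 [ 0.515  -0.2138  0.1651] [0.1155 0.1651 0.1663]
((511.8486633300781, -231.02952575683594), (62.0716667175293, 15.140456199645996), 76.50448608398438)
4574 normal [ 0.96 -0.27 -0.04] tool-frame x,y,z pct [[-28.0, -6.0, -22.0], [18.0, 0.0, -20.0], [31.0, 7.0, 45.0]]
[ 0.52817751  0.16529418 -2.0637669 ] 29.918659329414368 0.16007125784564666
(480, 640, 3)
```

View pics/m4.png

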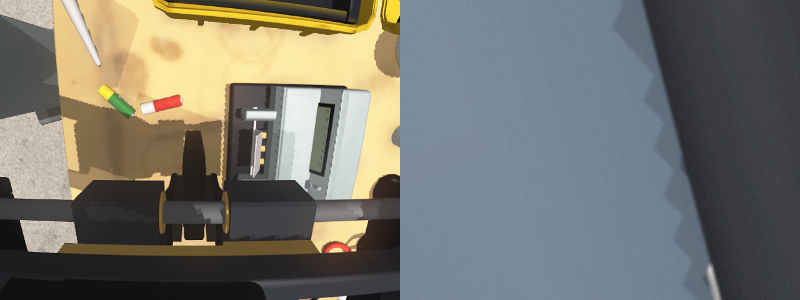

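Left panel: the checker's bay is at (260,150), with the pack held in front of it at (195,160). Right panel: the arm blocks the side view. I'll refine the checker pose from depth profiles.

```bash
python3 - <<'E'
from h import *
st=bot.read_state()
full=np.ones((480,640),bool)
O=np.array([.6192,-.2597]); yaw=np.deg2rad(-13.75)
R=np.array([[np.cos(yaw),-np.sin(yaw)],[np.sin(yaw),np.cos(yaw)]])
for nm,f in [('wrist','wrist.npy'),('top','top.npy'),('side','side.npy')]:
    P=maskpts(nm,np.load(f),full,st); q=(P[:,:2]-O)@R*1000; z=P[:,2]*1000
    k=(abs(q[:,0])<85)&(abs(q[:,1])<90)&(z>-5)&(z<90); q=q[k];z=z[k]
    print(nm,'floor z',np.median(z[(z<6)]).round(1),'hood',np.percentile(z[q[:,0]>25],90).round(1))
    def edges(mask,ax,lo,hi,label):
        a=q[mask]; 
        if len(a)<30: print(label,'few');return
        o=1-ax; out=[]
        for b in np.arange(lo,hi,4.0):
            s=(a[:,o]>=b)&(a[:,o]<b+4)
            if s.sum()>3: out.append((b+2,a[s,ax].min(),a[s,ax].max()))
        out=np.array(out)
        if len(out)<4: print(label,'few'); return
        for i,n in ((1,'min'),(2,'max')):
            c=np.polyfit(out[:,0],out[:,i],1); r=out[:,i]-np.polyval(c,out[:,0]); g=abs(r-np.median(r))<2
            c=np.polyfit(out[g,0],out[g,i],1)
            print(' ',label,n,'at0 %.1f'%c[1],'slope %.2fdeg'%np.rad2deg(np.arctan(c[0])),'n',g.sum())
    edges(z>4,0,-60,60,'foot x')
    edges(z>4,1,-55,55,'foot y')
    edges((z>64)&(q[:,0]>15),0,-60,60,'hood x')
    edges((z>47)&(z<56)&(q[:,0]>-30)&(q[:,0]<25),0,-24,24,'backwall x')
    c=(z>44)&(z<56)&(q[:,0]<-26)&(q[:,0]>-45)
    for s in (1,-1):
        y=q[c&(q[:,1]*s>22),1]
        if len(y)>10: print('  cheek',s,len(y),np.percentile(y,[3,50,97]).round(1))
E
```

```text
wrist floor z 0.9 hood 71.1
  foot x min at0 -69.8 slope 0.85deg n 6
  foot x max at0 68.7 slope 0.97deg n 17
  foot y min at0 -45.6 slope -10.24deg n 11
  foot y max at0 69.9 slope -0.48deg n 28
  hood x min at0 24.7 slope -0.32deg n 29
  hood x max at0 68.6 slope 0.87deg n 29
  backwall x min at0 -23.0 slope 0.62deg n 12
  backwall x max at0 21.3 slope 1.53deg n 12
  cheek 1 466 [31.8 37.9 42.6]
  cheek -1 26 [-30.4 -24.8 -22.2]
top floor z -1.5 hood 69.0
  foot x min at0 -70.0 slope 0.08deg n 30
  foot x max at0 68.2 slope -0.63deg n 30
  foot y min at0 -75.6 slope -0.08deg n 28
  foot y max at0 72.0 slope -2.72deg n 23
  hood x min at0 26.5 slope -1.35deg n 28
  hood x max at0 66.7 slope -0.87deg n 28
  backwall x min at0 -22.3 slope 0.62deg n 12
  backwall x max at0 22.2 slope -0.73deg n 10
  cheek 1 80 [36.9 41.4 46.3]
  cheek -1 78 [-47.2 -42.4 -27.7]
side floor z 0.1 hood 70.1
  foot x min at0 -69.9 slope -0.65deg n 30
  foot x max at0 68.4 slope 0.80deg n 29
  foot y min at0 -72.7 slope 1.75deg n 22
  foot y max at0 74.3 slope 0.56deg n 28
  hood x min at0 25.8 slope 0.18deg n 24
  hood x max at0 68.2 slope 0.62deg n 28
  backwall x min at0 -22.5 slope -1.41deg n 12
  backwall x max at0 23.2 slope -1.16deg n 11
  cheek 1 80 [37.2 42.7 46.9]
  cheek -1 75 [-46.3 -40.5 -35.2]
```

```bash
python3 - <<'E'
from h import *
st=bot.read_state()
full=np.ones((480,640),bool)
O=np.array([.6192,-.2597]); yaw=np.deg2rad(-13.6)
R=np.array([[np.cos(yaw),-np.sin(yaw)],[np.sin(yaw),np.cos(yaw)]])
for nm,f in [('wrist','wrist.npy'),('top','top.npy'),('side','side.npy')]:
    P=maskpts(nm,np.load(f),full,st); q=(P[:,:2]-O)@R*1000; z=P[:,2]*1000
    print(nm)
    k=(abs(q[:,1])<18)&(z<90)
    for x in range(-76,32,2):
        s=k&(q[:,0]>=x)&(q[:,0]<x+2)
        if s.sum()>2: print(x+1,np.percentile(z[s],[10,50,90]).round().astype(int).tolist(),end=' ')
    print()
    L=(q[:,0]>-60)&(q[:,0]<-30)&(z>55)&(z<66)&(abs(q[:,1])<30)
    if L.sum(): print('lip/cheek top',L.sum(),q[L].min(0).round(1),np.median(q[L],0).round(1),q[L].max(0).round(1))
E
```

```text
wrist
-75 [0, 1, 2] -73 [0, 1, 2] -71 [0, 1, 2] -69 [1, 16, 22] -67 [21, 22, 23] -65 [22, 23, 24] -63 [22, 23, 24] -61 [22, 23, 24] -59 [22, 23, 24] -57 [22, 23, 24] -55 [22, 23, 24] -53 [22, 23, 24] -51 [22, 23, 24] -49 [22, 23, 64] -47 [22, 63, 64] -45 [22, 24, 61] -43 [22, 24, 57] -41 [26, 28, 54] -39 [28, 36, 50] -37 [39, 45, 47] -35 [28, 42, 43] -33 [30, 31, 32] -31 [30, 31, 32] -29 [30, 31, 32] -27 [29, 30, 31] -25 [27, 38, 44] -23 [26, 45, 48] -21 [48, 50, 52] -19 [51, 52, 53] -17 [51, 52, 53] -15 [52, 53, 54] -13 [52, 53, 54] -11 [52, 53, 54] -9 [52, 53, 54] -7 [52, 53, 54] -5 [52, 53, 54] -3 [52, 53, 54] -1 [52, 53, 54] 1 [52, 53, 54] 3 [52, 53, 54] 5 [52, 53, 54] 7 [52, 53, 54] 9 [52, 53, 54] 11 [52, 53, 54] 13 [52, 53, 54] 15 [52, 53, 54] 17 [52, 53, 54] 19 [53, 54, 56] 21 [55, 57, 59] 23 [58, 60, 62] 25 [61, 64, 65] 27 [65, 66, 68] 29 [67, 68, 69] 31 [68, 70, 72] 
lip/cheek top 409 [-48.9 -27.2] [-46.5  -2.6] [-41.6  18.8]
top
-75 [-3, -1, 2] -73 [-4, -2, 0] -71 [-4, -1, 13] -69 [-2, 15, 19] -67 [18, 20, 22] -65 [19, 20, 22] -63 [18, 21, 22] -61 [18, 21, 23] -59 [19, 21, 
[... 967 characters left out ...]
23] -53 [20, 22, 23] -51 [20, 22, 23] -49 [21, 22, 63] -47 [21, 59, 63] -45 [21, 23, 60] -43 [21, 23, 53] -41 [22, 26, 49] -39 [27, 33, 43] -37 [32, 37, 41] -35 [36, 39, 39] -25 [31, 39, 44] -23 [35, 42, 48] -21 [44, 48, 51] -19 [48, 51, 52] -17 [50, 52, 53] -15 [50, 52, 53] -13 [51, 52, 53] -11 [51, 52, 53] -9 [51, 52, 53] -7 [51, 52, 54] -5 [51, 52, 53] -3 [51, 52, 53] -1 [51, 52, 53] 1 [51, 52, 53] 3 [51, 52, 54] 5 [50, 52, 54] 7 [51, 52, 53] 9 [51, 52, 54] 11 [50, 52, 54] 13 [50, 52, 53] 15 [51, 53, 53] 17 [51, 52, 54] 19 [51, 53, 56] 21 [52, 55, 59] 23 [55, 58, 62] 25 [58, 62, 64] 27 [62, 64, 67] 29 [65, 67, 68] 31 [67, 69, 72] 
lip/cheek top 69 [-49.9 -23.2] [-46.8   0.9] [-43.8  22.9]
```

Profiles show the lip, back wall and foot all 4.7 mm nearer than I assumed (back wall at −24.7, lip top at −47 in my frame). In y the wrist camera differs by 4 mm, so I'll go over the bay and check from near.

>>> move_arm:
  increments:
    - {"xyz": [-1, 25, 0], "roll": 0, "grip": 10}
    - {"xyz": [-1, 25, 0], "roll": 0, "grip": 10}
    - {"xyz": [-2, 20, 0], "roll": 0, "grip": 10}
    - {"xyz": [0, 7, 0], "roll": 0, "grip": 10}
    - {"xyz": [0, 0, 0], "roll": 0, "grip": 10}

```text
time_s: 13.37
position: [0.5851, -0.2571, 0.1449]
tcp_rot: [[0.239, 0.971, 0.001], [0.971, -0.239, -0.001], [-0.0, 0.001, -1.0]]
force: [-0.6, 0.7, -1.1]
opening: 0.159
grasp_force: 29.9
```

```bash
python3 w.py w5 pack; python3 - <<'E'
from h import *
st=bot.read_state(); d=np.load('wrist.npy'); P=maskpts('wrist',d,np.ones((480,640),bool),st)
Q=(P-st['position'])@np.array(st['tcp_rot'])*1000; z=P[:,2]*1000
def show(l,m):
    if m.sum()>5: print(l,m.sum(),'x',np.percentile(Q[m,0],[1,50,99]).round(1),'y',np.percentile(Q[m,1],[1,50,99]).round(1))
near=(abs(Q[:,1])<90)&(abs(Q[:,0])<110)
show('pack top',(z>155)&(z<170)&(abs(Q[:,1])<12)&(abs(Q[:,0])<45))
show('cheek',near&(z>45)&(z<51)&(Q[:,1]<5)&(Q[:,0]>20))
show('foot +x side',near&(z>10)&(z<24))
show('lip top',near&(z>57)&(z<66)&(Q[:,1]<0))
for x0 in range(-30,80,10):
    s=near&(Q[:,0]>=x0)&(Q[:,0]<x0+10)
    f=s&(z>12)&(z<26); h=s&(z>66)&(z<75); w=s&(z>46)&(z<51)&(Q[:,1]>-5)&(Q[:,1]<20)
    print(x0,[ (round(Q[m,1].min(),1),round(Q[m,1].max(),1)) if m.sum()>3 else None for m in (f,w,h)])
a=cv2.imread('pics/w5.png'); cv2.imwrite('pics/m5.png',cv2.resize(a[120:420,200:600],(800,600)))
E
```

```text
13.3667 [ 0.5851 -0.2571  0.1449] [[0.239, 0.971, 0.001], [0.971, -0.239, -0.001], [-0.0, 0.001, -1.0]] [-33.7  36.4  84.    0.   59.5 -19.9]
pack 0.69 [ 0.589  -0.2395  0.1651] [0.1123 0.1651 0.1663]
((584.511474609375, -255.975830078125), (63.882164001464844, 24.156940460205078), 84.1390151977539)
pack top 4128 x [-29.3  10.8  31.1] y [-11.1   0.3  11.2]
cheek 702 x [23.4 47.  52. ] y [-22.   -7.5   5. ]
foot +x side 6069 x [-45.7  43.2  79.9] y [-34.4 -19.7  74.5]
lip top 398 x [-17.   12.2  28.1] y [-13.8 -11.9  -8.8]
-30 [(np.float64(-34.7), np.float64(-16.5)), (np.float64(14.3), np.float64(20.0)), (np.float64(62.7), np.float64(89.9))]
-20 [(np.float64(-34.7), np.float64(-16.3)), (np.float64(13.6), np.float64(19.0)), (np.float64(61.2), np.float64(90.0))]
-10 [(np.float64(-34.2), np.float64(-16.1)), (np.float64(12.8), np.float64(19.7)), (np.float64(60.4), np.float64(90.0))]
0 [(np.float64(-34.8), np.float64(10.1)), (np.float64(12.1), np.float64(19.4)), (np.float64(61.1), np.float64(89.9))]
10 [(np.float64(-34.4), np.float64(10.1)), (np.float64(11.9), np.float64(20.0)), (np.float64(61.3), np.float64(89.9))]
20 [(np.float64(-34.8), np.float64(10.0)), (np.float64(-5.0), np.float64(19.1)), (np.float64(61.2), np.float64(90.0))]
30 [(np.float64(-34.4), np.float64(9.9)), (np.float64(11.7), np.float64(18.9)), (np.float64(61.3), np.float64(90.0))]
40 [(np.float64(-34.8), np.float64(-24.1)), (np.float64(-4.9), np.float64(19.3)), (np.float64(60.7), np.float64(89.9))]
50 [(np.float64(-34.7), np.float64(9.7)), (np.float64(-4.9), np.float64(19.9)), (np.float64(60.8), np.float64(90.0))]
60 [(np.float64(-34.9), np.float64(9.7)), (np.float64(11.4), np.float64(19.6)), (np.float64(61.6), np.float64(89.9))]
70 [(np.float64(-34.8), np.float64(90.0)), (np.float64(11.3), np.float64(19.6)), (np.float64(62.2), np.float64(90.0))]
```

View pics/m5.png

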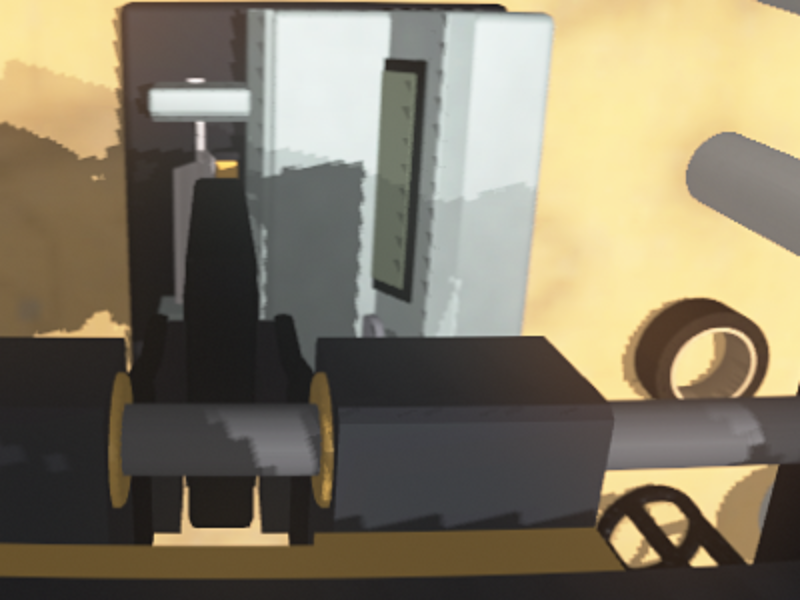

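The lip (200,170–300), +y cheek (200,100) and foot edge are visible beside the pack (220,250). In the tool frame the checker's centre is at x≈+5 against the pack's +0.9, and the back wall is 3 mm behind the pack. Correct by +4.2 in x and +0.5 in y, then go down.

>>> move_arm:
  increments:
    - {"xyz": [4.2, 0.5, 0], "roll": 0, "grip": 10}
    - {"xyz": [0, 0, 10], "roll": 0, "grip": 10}
    - {"xyz": [0, 0, 10], "roll": 0, "grip": 10}
    - {"xyz": [0, 0, 0], "roll": 0, "grip": 10}
    - {"xyz": [0, 0, 0], "roll": 0, "grip": 10}

```text
time_s: 13.88
position: [0.5844, -0.2511, 0.1236]
tcp_rot: [[0.239, 0.971, -0.003], [0.971, -0.239, 0.002], [0.001, -0.003, -1.0]]
force: [0.7, 0.3, -1.2]
opening: 0.158
grasp_force: 29.9
```

```bash
cat > a.py <<'E'
from h import *
st=bot.read_state(); p,d=bot.capture('wrist'); P=maskpts('wrist',d,np.ones((480,640),bool),st)
Q=(P-st['position'])@np.array(st['tcp_rot'])*1000; z=P[:,2]*1000
print(np.round(st['position'],4),np.round(st['force'],1),st['grasp_force'])
def show(l,m):
    if m.sum()>5: print(l,m.sum(),'x',np.percentile(Q[m,0],[1,50,99]).round(1),'y',np.percentile(Q[m,1],[1,50,99]).round(1),'z',np.median(z[m]).round(1))
near=(abs(Q[:,1])<90)&(abs(Q[:,0])<110); t=st['position'][2]*1000
show('pack top',(z>t+10)&(z<t+25)&(abs(Q[:,1])<9)&(abs(Q[:,0])<45))
show('cheek',near&(z>46)&(z<51)&(Q[:,1]<3)&(Q[:,1]>-15)&(Q[:,0]>33))
show('foot',near&(z>10)&(z<24)); show('lip top',near&(z>57)&(z<66)&(Q[:,1]<0))
show('hood',near&(z>66)&(z<75)&(Q[:,1]>40))
cv2.imwrite('pics/a.png',p[...,::-1])
E
python3 a.py
```

```text
[ 0.5844 -0.2511  0.1236] [ 0.7  0.3 -1.2] 29.918543994426727
pack top 3859 x [-29.3  12.1  31.1] y [-8.   0.3  8. ] z 144.0
cheek 480 x [36.7 42.  46.5] y [-14.8  -6.    2.8] z 49.4
foot 6486 x [-36.3  46.9  74. ] y [-31.7 -16.1  77.7] z 22.4
lip top 163 x [-13.1  12.9  22.3] y [-11.4 -10.3  -8.3] z 63.2
hood 6306 x [-16.8  29.2  70.2] y [63.8 75.  89.7] z 68.1
```

>>> move_arm:
  increments:
    - {"xyz": [0, 0, 0], "roll": 0, "grip": 10}
    - {"xyz": [0, 0, 0], "roll": 0, "grip": 10}
    - {"xyz": [0, 0, 0], "roll": 0, "grip": 10}

```text
time_s: 14.18
position: [0.5858, -0.252, 0.1254]
tcp_rot: [[0.239, 0.971, 0.001], [0.971, -0.239, -0.0], [-0.0, 0.001, -1.0]]
force: [0.8, -0.3, -1.3]
opening: 0.159
grasp_force: 29.9
```

```bash
python3 a.py
```

```text
[ 0.5858 -0.252   0.1254] [ 0.8 -0.3 -1.3] 29.918582439422607
pack top 3853 x [-29.2  12.   31.1] y [-7.9  0.3  8. ] z 145.7
cheek 484 x [36.9 42.5 47.1] y [-14.9  -6.1   2.8] z 49.4
foot 6470 x [-41.6  46.7  74.5] y [-33.8 -18.4  77.8] z 22.5
lip top 364 x [-14.4   9.8  22.9] y [-13.2 -11.5  -8.7] z 62.8
hood 6648 x [-17.6  28.8  70.7] y [61.8 74.1 89.7] z 67.8
```

>>> move_arm:
  increments:
    - {"xyz": [0, 0.7, 4], "roll": 0, "grip": 10}
    - {"xyz": [0, 0, 5], "roll": 0, "grip": 10}
    - {"xyz": [0, 0, 5], "roll": 0, "grip": 10}
    - {"xyz": [0, 0, 5], "roll": 0, "grip": 10}
    - {"xyz": [0, 0, 0], "roll": 0, "grip": 10}

```text
time_s: 14.65
position: [0.5864, -0.252, 0.105]
tcp_rot: [[0.239, 0.971, 0.0], [0.971, -0.239, 0.0], [0.0, -0.0, -1.0]]
force: [3.0, 0.6, -1.2]
opening: 0.16
grasp_force: 29.9
```

```bash
python3 a.py
```

```text
[ 0.5864 -0.252   0.105 ] [ 3.   0.6 -1.2] 29.918017387390137
pack top 3857 x [-29.3  12.1  31.1] y [-7.9  0.3  8. ] z 125.3
cheek 548 x [36.7 42.4 46.8] y [-14.8  -5.8   2.6] z 49.4
foot 6825 x [-32.4  50.3  74.6] y [-34.3 -19.2  78.4] z 22.5
lip top 580 x [-7.9  9.9 31. ] y [-16.6 -13.6  -0.7] z 61.1
hood 7340 x [-9.1 33.  70.4] y [61.5 73.7 89.6] z 67.8
```

Entering: the lip pushes back with 3 N and there is no vertical jam. Continue.

>>> move_arm:
  increments:
    - {"xyz": [0, 0, 4], "roll": 0, "grip": 10}
    - {"xyz": [0, 0, 4], "roll": 0, "grip": 10}
    - {"xyz": [0, 0, 4], "roll": 0, "grip": 10}
    - {"xyz": [0, 0, 4], "roll": 0, "grip": 10}
    - {"xyz": [0, 0, 0], "roll": 0, "grip": 10}

```text
time_s: 15.12
position: [0.5873, -0.2526, 0.0897]
tcp_rot: [[0.239, 0.971, 0.002], [0.971, -0.239, -0.001], [-0.001, 0.003, -1.0]]
force: [4.7, -2.4, -2.2]
opening: 0.157
grasp_force: 30.0
```

```bash
python3 a.py
```

```text
[ 0.5873 -0.2526  0.0897] [ 4.7 -2.4 -2.2] 29.99634951353073
pack top 3851 x [-29.3  12.1  31.1] y [-7.9  0.3  8.1] z 110.0
cheek 650 x [37.3 42.7 47.2] y [-14.8  -5.9   3. ] z 49.4
foot 6737 x [-20.6  55.8  75.1] y [-35.6 -17.3  81.7] z 22.4
lip top 698 x [-13.9   7.8  31. ] y [-23.8 -21.3  -0.7] z 60.0
hood 8271 x [-3.5 36.1 70.8] y [60.3 73.2 89.7] z 67.7
```

>>> move_arm:
  increments:
    - {"xyz": [0, 0.7, 2], "roll": 0, "grip": 10}
    - {"xyz": [0, 0.7, 2], "roll": 0, "grip": 10}
    - {"xyz": [0, 0.6, 2], "roll": 0, "grip": 10}
    - {"xyz": [0, 0, 0], "roll": 0, "grip": 10}
    - {"xyz": [0, 0, 0], "roll": 0, "grip": 10}

```text
time_s: 15.58
position: [0.5882, -0.2526, 0.0842]
tcp_rot: [[0.239, 0.971, 0.0], [0.971, -0.239, -0.0], [-0.0, 0.0, -1.0]]
force: [2.4, -0.8, 2.6]
opening: 0.157
grasp_force: 30.0
```

```bash
python3 a.py
```

```text
[ 0.5882 -0.2526  0.0842] [ 2.4 -0.8  2.6] 29.98118430376053
pack top 3859 x [-29.5  12.1  31.1] y [-8.1  0.3  8. ] z 104.6
cheek 676 x [37.3 42.5 47. ] y [-14.9  -5.8   2.9] z 49.4
foot 6992 x [-18.7  55.2  74.7] y [-36.3 -18.5  81.7] z 22.4
lip top 711 x [-10.8   9.4  31.1] y [-23.1 -20.5  -0.6] z 60.5
hood 8705 x [-2.1 36.5 70.5] y [59.4 72.9 89.6] z 67.7
```

>>> move_arm:
  increments:
    - {"xyz": [0, 0.5, 2], "roll": 0, "grip": 10}
    - {"xyz": [0, 0.3, 1.5], "roll": 0, "grip": 10}
    - {"xyz": [0, 0, 1], "roll": 0, "grip": 10}
    - {"xyz": [0, 0, 0], "roll": 0, "grip": 10}
    - {"xyz": [0, 0, 0], "roll": 0, "grip": 10}

```text
time_s: 16.05
position: [0.5885, -0.2527, 0.081]
tcp_rot: [[0.238, 0.971, -0.001], [0.971, -0.238, -0.0], [-0.0, -0.001, -1.0]]
force: [0.6, -0.3, 9.6]
opening: 0.159
grasp_force: 30.0
```

```bash
python3 a.py
```

```text
[ 0.5885 -0.2527  0.081 ] [ 0.6 -0.3  9.6] 29.980317056179047
pack top 3844 x [-29.4  12.1  31.1] y [-8.   0.3  8. ] z 101.4
cheek 699 x [37.3 42.6 47.1] y [-14.7  -6.1   2.9] z 49.4
foot 7160 x [-16.9  55.4  74.7] y [-36.5 -18.7  81.7] z 22.5
lip top 729 x [-9.8  9.8 31. ] y [-23.2 -20.5  -0.7] z 60.5
hood 9037 x [-2.3 36.9 70.6] y [59.1 72.9 89.7] z 67.6
```

>>> move_arm:
  increments:
    - {"xyz": [0, 0.2, 1], "roll": 0, "grip": 10}
    - {"xyz": [0, 0, 1], "roll": 0, "grip": 10}
    - {"xyz": [0, 0, 0], "roll": 0, "grip": 10}
    - {"xyz": [0, 0, 0], "roll": 0, "grip": 10}

```text
time_s: 16.43
position: [0.5887, -0.2528, 0.0809]
tcp_rot: [[0.238, 0.971, -0.001], [0.971, -0.238, -0.001], [-0.001, -0.001, -1.0]]
force: [-2.2, 0.9, 19.2]
opening: 0.157
grasp_force: 30.0
```

```bash
python3 a.py
```

```text
[ 0.5887 -0.2528  0.0809] [-2.2  0.9 19.2] 30.01765787601471
pack top 3858 x [-29.4  12.1  31.1] y [-7.9  0.3  8. ] z 101.3
cheek 712 x [36.8 42.6 47.2] y [-14.7  -6.1   2.9] z 49.4
foot 7135 x [-17.   55.5  74.7] y [-36.7 -18.9  81.7] z 22.4
lip top 737 x [-9.9  9.5 31.1] y [-23.3 -20.5  -0.6] z 60.7
hood 9050 x [-2.6 37.1 70.6] y [58.9 72.8 89.7] z 67.6
```

The push doubled (9.6 to 19 N) with no further travel. The pack top is at 101 mm and the wall reaction has reversed, so it is fully home and held there. Handing in.

```bash
python3 -c "
from rig import bot
print(bot.hand_in())"
```

```text
the job is handed in; nothing more can be done
None
```

The pack was stood upright on its contact edge, then pushed fully home in the checker bay, plated face to the front, and handed in at about 16.5 s while still held down with about 19 N; I did not re-check the vials, jar and cells afterwards.

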